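Re-seat the filter cell in a microscope light source and hold it home

ROBOT

A 6-joint arm with a two-finger parallel gripper is mounted at the origin on the work surface. World frame = base frame: x ahead of the robot, y to its left, z up, the work surface at z = 0. Lengths are in m, angles in rad, forces in N, time in s.
With the tool pointing down it reaches from about 0.3 to 0.775 m from the base axis. Payload 14.6 kg.
Tool frame: the origin (TCP) lies on the centre line of the jaws, within the pads' length; the fingertips stand 19 mm ahead of it and the grasp point (between the pads) is the TCP; z points along the fingers, y is the direction in which the jaws open and shut (so a half turn about z gives the same grasp; the last joint's range is limited). The gripper opens to 94 mm and grips with 3 to 60 N. Pads are 16 mm wide; open, the fingers measure 119 mm over their backs; the gripper's body (75 mm by 177 mm) begins 78 mm behind the grasp point.
Start: joints at [1.133, 0.3, 1.521, -0, 1.321, -0.067], TCP at [0.199, 0.513, 0.224] pointing down, gripper open.
Joint ranges: [-3.03, 3.03], [-0.79, 2.21], [0.23, 2.52], [-1.04, 4.18], [0, 3.07], [-2.55, 2.55]. Speed limits (rad/s): [2.22, 2.22, 2.57, 3.14, 3.14, 3.14].

INTERFACE

Orientations are given as [roll, pitch, yaw] about the fixed x, y, z axes, in that order (R = Rz(yaw) Ry(pitch) Rx(roll)).
In Python, from station import ctrl gives the robot as it stands. The module is installed in compiled form; this text tells all that it offers.
- The arm moves only by the shell command python3 -m creep 'ROWS' [FORCE]. ROWS is a JSON object of lists of equal length, an entry for each row: "translation": the shift along the world's x, y, z in mm, a list of three; "yaw": the turn about the world's z in rad; "gripper": the closure in counts, from 0 (fully open) to 255 (shut). A call has 1 to 5 rows; each row is the pose to reach, as a shift and turn from the pose measured when the call began; what a row does not reach only later rows make up. A row lasts 1/12 s, in which the tool goes at most 41.7 mm and 7.16 degrees, less where a joint would pass 70% of its speed; a pose out of reach is approached as far as the arm can. A call with a gripper value outside its range is refused whole. The fingers move at their own pace and stop on an object; FORCE is the grip in N (left out, the last holds). Time passes only in rows, so rows that repeat a pose let the fingers close. It gives the time, the measured TCP pose, the force and the opening at its end, in the units of the state.
- ctrl.get_obs(): the state, without advancing time (a new reading comes with each control period).
- ctrl.camera(name): name is "side" or "top"; returns a dict with "pixels" (400x640x3 uint8, red, green, blue), "depth" (400x640 float32, m along the optical axis (not along the pixel's ray), 0 where there is no reading), "fx", "fy", "cx", "cy" (pixels), "R" (3x3) and "t" (3): a world point X has camera coordinates R X + t. Camera axes: x right, y down, z forward; pixel columns grow to the right and rows downward; lengths in m; the calibration is good to about 2 mm. A picture is of the moment at which its call begins.
- ctrl.hand_in(): hands the job in, once; it reports no verdict.
The state is a dict: "time_s": time; "qpos": joint angles; "joint_vel": joint speeds; "tau": joint torques, N m; "ee_pos": TCP position; "eef_rot": TCP orientation; "force": force on the tool from outside, world axes, zero at the start; "moment": the same for the moment, N m; "grip_width": finger opening in m.
Only numpy, scipy, OpenCV 4.12 (cv2) and the standard library are available. Lean on these libraries where they do the work, as an engineer would, in place of code of your own. Each camera call takes 0.05 s, during which the arm holds its last target. There are 200 camera calls.

TASK

Lever open the flush hatch on top of the fibre-optic light source with the blade of the flat pry tool, swing it back past upright and lay the tool down flat on the bench. Then turn the knurled collar of the filter cell in the well until its hidden keyways drop over the locating pins, and push it fully home against its spring. Finish while still holding the collar pushed home, so that a colleague can tighten the retaining screw, and leave everything else on the bench where it is.

Things in the scene. Friction and masses are not known exactly. Their poses are not given: they have to be found in the camera images.
- light_source: fixed white lamp housing 230 x 170 mm, 120 mm high. Origin: at bench level under the axis of its lamp well. x from the front panel (at -80 mm) to the back (+150 mm), y to its left, z up. The well, under the hatch, is 140 x 140 mm inside, floor 76 mm and rim 120 mm above the bench; front wall 10 mm thick, side walls 15 mm. Knobs on the front panel and a screw head on the left side stand up to 17 mm proud.
- pry_notch (a point): centre of the pry notch at the outer face of the front wall: a slot 44 mm wide, 8 mm high (112 to 120 mm above the bench), cut through the wall's top edge right under the hatch, straight in along the light source's +x.
- hatch_hinge (a point): middle of the hatch's hinge line, which runs along the light source's y, 76 mm behind the well's axis and 122 mm above the bench.
- hatch (a joint): opening angle of the hatch in rad: 0 shut, 1.57 upright, 2.0 its stop, leaning back. The hinge is stiff: the hatch stays wherever it is left, and takes about 1.5 to 2 N at its front edge.
- hatch_panel: the hatch: flat white panel, 150 mm from front to hinge, 156 mm wide, 4 mm thick, lying on the rim (underside 120 mm above the bench), no handle; a blade gets under it only at the pry notch. Origin on the hinge line; the panel reaches from 4 to 154 mm along its own -x; underside 2 mm below the hinge line when shut.
- filter_cell: loose filter cell: dark knurled steel collar 48 mm across, 25 mm high, 110 g, a glass disc recessed in its top. Origin: centre of its underside, z up. It stands in the well around a barrel (25 mm across, 20 mm high, 1 mm play each side), at first resting on three pins, underside 10 mm above the well's floor. Grip its upper 16 mm from above; it sinks 9 mm in all.
- cell_seat (a point): centre of the well's floor, 76 mm above the bench. Once over the pins, the cell comes down on a spring washer, underside 5.5 mm above this point (it can no longer turn); fully home, hard against its stop, it is 1 mm above it. The spring takes 3 N at first and 9 N fully home, and lifts the cell again when let go.
- pry_tool: loose flat pry tool, 60 g, lying flat: black ribbed handle 90 mm long, 16 mm wide, 14 mm high, and a flat steel blade 14 mm wide, 2.5 mm thick, 70 mm long, out of it at mid-height (7 mm). Origin: underside, at the grip point (handle from -60 to +30 mm along x, blade tip at +100 mm); x towards the tip, z up. One of three tools side by side.
- pry_tip (a point): middle of the end of the pry tool's blade, 100 mm ahead of the tool's origin and 7 mm up.
- screwdriver: bystander: loose screwdriver with a round black handle and a thin round shank, 170 mm long, beside the pry tool.
- tweezers: bystander: loose steel tweezers, 140 mm long, beside the pry tool.
- water_bottle: bystander: loose clear bottle, 64 mm across, 190 mm high.
- spool_a: bystander: loose spool of solder wire, 60 mm across, 30 mm high.
- spool_b: bystander: loose spool of solder wire, 60 mm across, 30 mm high.
- flux_jar: bystander: loose small jar with a black cap, 38 mm across, 45 mm high.
- pen: bystander: loose blue pen, 135 mm long, left of the light source's front.
- cell_grip (a point): centre of the filter cell's top face, 25 mm above its underside. In its bore, out of sight, are three keyways 120 degrees apart, for the three pins, whose angle cannot be seen or read and differs from start to start. Turned either way under a light push the cell drops within a third of a turn, not in the first 0.2 rad; each keyway leaves its pin 0.2 to 0.3 rad of play.
Mind the look-alikes: they are no part of the job. What is shaped like the pry_tool but white is not meant.

How it is judged:
By the outcome, as a careful person would: the job done as asked, in the order asked, and still so for the second after the job is handed in, while the arm keeps its last pose, push and grip.
It also fails if it takes over 67 s, if anything falls off the work surface, if the arm or the gripper's body presses on something with over 40 N, if the wrist force passes 120 N, or if a joint passes its speed limit or range.

## Working session

There is one attempt and no reset: what is moved stays moved. The work goes in short steps, Python scripts to look and compute and a shell command to move; the robot and the scene stay as the last step left them, time stands still between calls to the robot, and variables do not carry over. Pictures are saved under pics/ and viewed, about 8 in all and at most 12, crops included, and the job is handed in when it is done.

```bash
mkdir -p pics; cat > h.py <<'E'
import numpy as np, cv2
from station import ctrl
def shot(n):
    c=ctrl.camera(n); return c
def save(c,name,crop=None,scale=1):
    im=c["pixels"][:,:,::-1]
    if crop: x0,y0,x1,y1=crop; im=im[y0:y1,x0:x1]
    if scale!=1: im=cv2.resize(im,None,fx=scale,fy=scale,interpolation=cv2.INTER_CUBIC)
    cv2.imwrite("pics/"+name,im)
def ray(c,u,v,z):
    R=np.array(c["R"]);t=np.array(c["t"])
    o=-R.T@t; d=R.T@np.array([(u-c["cx"])/c["fx"],(v-c["cy"])/c["fy"],1])
    return o+d*(z-o[2])/d[2]
def pt(c,u,v):
    R=np.array(c["R"]);t=np.array(c["t"]); z=float(c["depth"][int(v),int(u)])
    return R.T@(z*np.array([(u-c["cx"])/c["fx"],(v-c["cy"])/c["fy"],1])-t)
def proj(c,X):
    p=np.array(c["R"])@np.array(X)+np.array(c["t"]); return p[0]/p[2]*c["fx"]+c["cx"],p[1]/p[2]*c["fy"]+c["cy"]
def st():
    o=ctrl.get_obs(); print({k:np.round(o[k],4).tolist() for k in("time_s","qpos","ee_pos","eef_rot","force","moment","grip_width")})
E
python3 - <<'E'
from h import *
import pickle
d={}
for n in("top","side"):
    c=shot(n);save(c,n+"0.png");d[n]=c
    R=np.array(c["R"]);print(n,-R.T@np.array(c["t"]),R[2],c["fx"])
pickle.dump(d,open("c0.pkl","wb"))
st()
E
```

```text
top [ 0.2348514  -0.03844826  1.39526123] [ 0.19813426 -0.0080403  -0.98014191] 449.4924705475464
side [ 0.10998484 -0.89853789  0.79651231] [ 0.31961708  0.74128858 -0.5902001 ] 378.7897041584009
{'time_s': 0.1, 'qpos': [1.1334, 0.3004, 1.5215, 0.0, 1.3207, -0.0666], 'ee_pos': [0.1992, 0.5125, 0.224], 'eef_rot': [-3.1406, -0.0001, 2.7708], 'force': [0.254, 0.5599, -0.2985], 'moment': [-0.0084, 0.0448, -0.0332], 'grip_width': 0.0944}
```

View pics/top0.png

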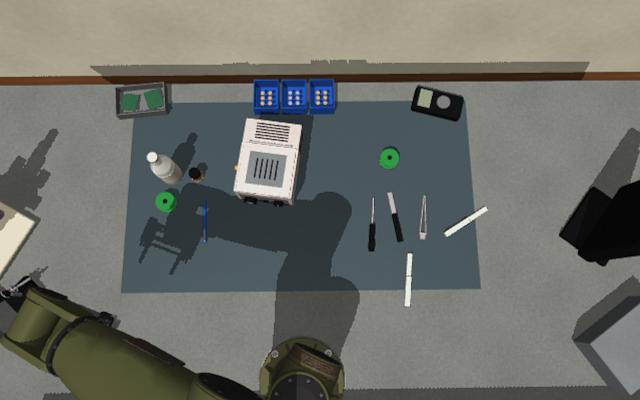

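View pics/side0.png

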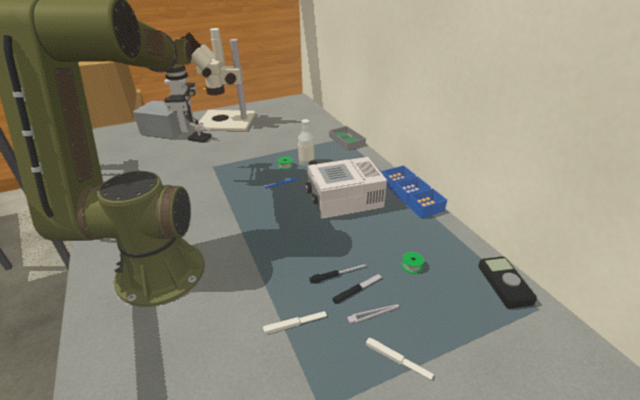

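The image's up direction is about world +x, and left is +y. There are five tool-like candidates in the top view:
- **Screwdriver:** (372,222), thin round shank.
- **Pry tool:** black handle and flat blade, (395,217).
- **Tweezers:** (423,217), all steel.
- **White look-alikes:** (466,220) and (408,280).

The one at (395,217) fits the description. I'll confirm it in a crop while measuring.

```bash
python3 - <<'E'
from h import *
import pickle
d=pickle.load(open("c0.pkl","rb"));c=d["top"]
save(c,"crop_tools.png",(350,170,450,270),6)
R=np.array(c["R"]);t=np.array(c["t"])
v,u=np.mgrid[0:400,0:640];Z=c["depth"]
P=(np.stack([(u-c["cx"])/c["fx"]*Z,(v-c["cy"])/c["fy"]*Z,Z],-1)-t)@R
print("bench z",np.median(P[260:280,150:250,2]))
# housing top
m=((P[...,2]>.112)&(P[...,2]<.132)&(u>225)&(u<310)&(v>110)&(v<210)).astype(np.uint8)
n,l,s,_=cv2.connectedComponentsWithStats(m);k=1+np.argmax(s[1:,4]);
q=P[l==k];r=cv2.minAreaRect((q[:,:2]*1000).astype(np.float32));print("top rect",r,np.round(cv2.boxPoints(r)),np.median(q[:,2]))
# hatch vs rear heights
for (a,b) in[(268,190),(245,190),(290,190),(268,150),(270,135),(270,122),(265,170)]: print((a,b),P[b,a].round(4))
# tool
im=c["pixels"].astype(int)
g=im.sum(2);w=(u>384)&(u<406)&(v>188)&(v<246)
bl=w&(im.max(2)<50);
br=w&(im.min(2)>120)
for nm,mm,z in(("handle",bl,.012),("blade",br,.0083)):
    vs,us=np.nonzero(mm);X=np.array([ray(c,a,b,z)for a,b in zip(us,vs)])[:,:2]*1000
    r=cv2.minAreaRect(X.astype(np.float32));mu=X.mean(0);e=np.linalg.svd(X-mu,full_matrices=False)[2][0];e*=np.sign(e[0]);pr=(X-mu)@e
    print(nm,len(X),r,mu,e,np.degrees(np.arctan2(e[1],e[0])),pr.min(),pr.max(),"ends",mu+e*pr.min(),mu+e*pr.max())
E
```

```text
bench z -0.0007624239467586631
top rect ((648.1253662109375, 91.94377899169922), (170.7727508544922, 231.2187957763672), 81.54312133789062) [[521.  24.]
 [750. -10.]
 [775. 159.]
 [546. 193.]] 0.12168220299687277
(268, 190) [0.5472 0.0907 0.1235]
(245, 190) [0.5493 0.1584 0.1179]
(290, 190) [0.5493 0.0273 0.1124]
(268, 150) [0.6683 0.0916 0.1258]
(270, 135) [0.7179 0.0868 0.1185]
(270, 122) [0.7578 0.0869 0.1219]
(265, 170) [0.6071 0.0998 0.1254]
handle 162 ((451.6430969238281, -300.872314453125), (88.54379272460938, 18.653799057006836), 9.418107032775879) [ 450.94549007 -300.58278705] [0.9854528  0.16994935] 9.784874183347839 -43.633083597892465 44.868538343717084 ends [ 407.94714573 -307.99820125] [ 495.16131676 -292.95740811]
blade 102 ((531.5905151367188, -287.30902099609375), (68.05018615722656, 15.208148002624512), 9.725005149841309) [ 531.27216347 -287.44843265] [0.98761346 0.15690653] 9.027385252811877 -33.748709984506036 34.35838461230687 ends [ 497.9414833  -292.74382547] [ 565.2049665 -282.0573779]
```

View pics/crop_tools.png

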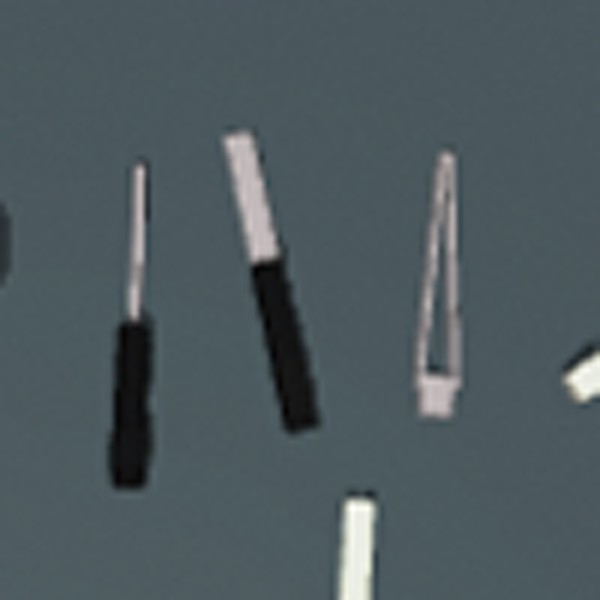

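The crop confirms it: the middle tool, with a black handle and flat blade at crop (238,140)–(300,430), is the pry tool. Its origin is about (467,-298) mm at yaw 0.165. The housing's yaw is about -0.147 and the well axis is near (613,97) mm.

```bash

python3 -m creep '{"translation":[[110,-180,0],[110,-180,0],[110,-180,0],[110,-180,0],[110,-180,0]],"yaw":[0.27,0.27,0.27,0.27,0.27],"gripper":[120,120,120,120,120]}' 60
python3 -m creep '{"translation":[[90,-185,0],[90,-185,0],[90,-185,0],[90,-185,0],[90,-185,0]],"yaw":[0.266,0.266,0.266,0.266,0.266],"gripper":[120,120,120,120,120]}'
python3 -m creep '{"translation":[[34,-200,0],[34,-200,0],[34,-200,0],[34,-200,0],[34,-200,0]],"yaw":[0,0,0,0,0],"gripper":[120,120,120,120,120]}'
python3 -m creep '{"translation":[[34,-200,0],[34,-200,0],[34,-200,0],[34,-200,0],[34,-200,0]],"yaw":[0,0,0,0,0],"gripper":[120,120,120,120,120]}'
```

```text
time_s: 0.52
ee_pos: [0.3059, 0.3367, 0.2238]
eef_rot: [-3.14, -0.0, 3.042]
force: [0.3, -0.1, 0.3]
grip_width: 0.064
time_s: 0.93
ee_pos: [0.391, 0.1605, 0.2238]
eef_rot: [-3.14, -0.0, -2.975]
force: [0.8, 0.2, 0.5]
grip_width: 0.0495
time_s: 1.35
ee_pos: [0.4247, -0.0418, 0.2237]
eef_rot: [-3.14, -0.0, -2.975]
force: [0.7, 1.5, 0.9]
grip_width: 0.05
time_s: 1.77
ee_pos: [0.4584, -0.2442, 0.2235]
eef_rot: [-3.14, -0.0, -2.976]
force: [-0.2, -0.1, 0.4]
grip_width: 0.0496
```

```bash

python3 -m creep '{"translation":[[9,-54,-40],[9,-54,-80],[9,-54,-120],[9,-54,-150],[9,-54,-150]],"yaw":[0,0,0,0,0],"gripper":[120,120,120,120,120]}'
python3 - <<'E'
from h import *
c=shot("top");save(c,"t1.png",(340,170,460,270),6);st()
c=shot("side");save(c,"s1.png",(290,190,450,310),5)
E
```

```text
time_s: 2.18
ee_pos: [0.4643, -0.2967, 0.0665]
eef_rot: [3.135, -0.008, -2.977]
force: [-0.4, 0.4, -1.1]
grip_width: 0.0501
{'time_s': 2.2333, 'qpos': [-0.6339, 0.4849, 1.6542, -0.0013, 1.01, -2.3694], 'ee_pos': [0.4655, -0.2971, 0.0696], 'eef_rot': [3.137, -0.006, -2.9761], 'force': [0.5244, -0.3733, -0.6036], 'moment': [0.0138, 0.0162, -0.0233], 'grip_width': 0.0496}
```

View pics/s1.png

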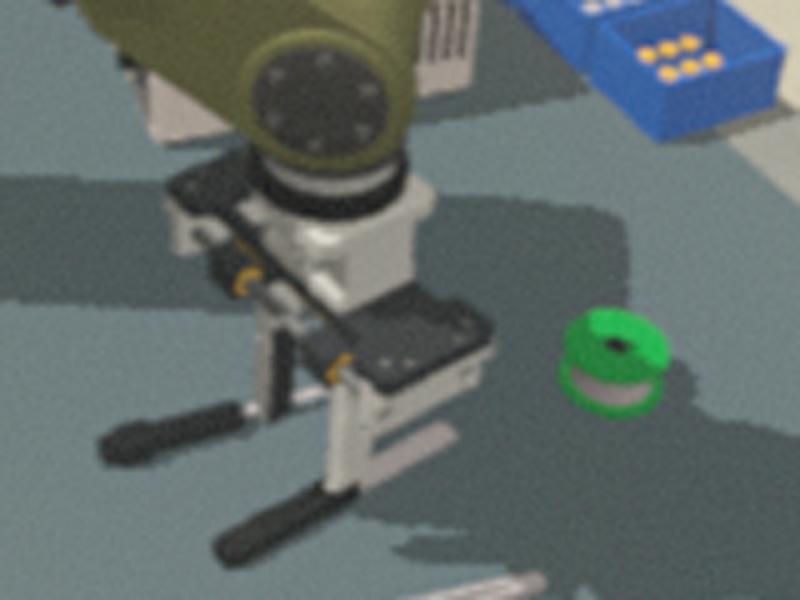

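The view shows the jaws straddling the pry tool's handle near crop (330,490). The screwdriver is clear of the far finger. Next I descend and grip.

```bash

python3 -m creep '{"translation":[[1,-1,-15],[1,-1,-30],[1,-1,-42],[1,-1,-48],[1,-1,-48.5]],"yaw":[0,0,0,0,0],"gripper":[120,120,120,120,120]}'
python3 -m creep '{"translation":[[0,0,0],[0,0,0],[0,0,0],[0,0,0],[0,0,0]],"yaw":[0,0,0,0,0],"gripper":[255,255,255,255,255]}' 60
python3 -m creep '{"translation":[[0,0,0],[0,0,0],[0,0,20],[0,0,40],[0,0,60]],"yaw":[0,0,0,0,0],"gripper":[255,255,255,255,255]}'
python3 -m creep '{"translation":[[0,0,35],[0,0,60],[0,0,80],[0,0,80],[0,0,80]],"yaw":[0,0,0,0,0],"gripper":[255,255,255,255,255]}'
```

```text
time_s: 2.7
ee_pos: [0.4682, -0.2988, 0.0249]
eef_rot: [3.141, -0.002, -2.975]
force: [-1.0, 1.1, -0.3]
grip_width: 0.0496
time_s: 3.12
ee_pos: [0.4683, -0.2989, 0.0253]
eef_rot: [3.141, -0.002, -2.975]
force: [-0.8, 0.5, 0.4]
grip_width: 0.0198
time_s: 3.53
ee_pos: [0.4681, -0.2987, 0.0858]
eef_rot: [3.14, -0.003, -2.975]
force: [0.8, 0.1, -0.0]
grip_width: 0.0151
time_s: 3.95
ee_pos: [0.4683, -0.2988, 0.1663]
eef_rot: [3.142, -0.002, -2.975]
force: [0.6, 0.0, -1.6]
grip_width: 0.0152
```

```bash

python3 -m creep '{"translation":[[-28,200,0],[-28,200,0],[-28,200,0],[-28,200,0],[-28,200,0]],"yaw":[-0.1,-0.2,-0.314,-0.314,-0.314],"gripper":[255,255,255,255,255]}'
python3 -m creep '{"translation":[[-25,180,0],[-25,180,0],[-25,180,0],[-25,180,0],[-25,180,0]],"yaw":[0,0,0,0,0],"gripper":[255,255,255,255,255]}'
python3 -m creep '{"translation":[[-5,40,0],[-5,46,0],[-5,46,0],[-5,46,0],[-5,46,0]],"yaw":[0,0,0,0,0],"gripper":[255,255,255,255,255]}'
python3 - <<'E'
from h import *
import pickle
d={}
for n in("top","side"):
    c=shot(n);save(c,n+"2.png");d[n]=c
pickle.dump(d,open("c2.pkl","wb"));st()
a=d["top"]["pixels"][130:250,210:330];b=d["side"]["pixels"][130:250,260:420]
cv2.imwrite("pics/m2.png",np.vstack([cv2.resize(a,(360,360)),])[:,:,::-1])
A=cv2.resize(a,(400,400),interpolation=cv2.INTER_CUBIC);B=cv2.resize(b,(400,300),interpolation=cv2.INTER_CUBIC)
B=np.vstack([B,np.zeros((100,400,3),np.uint8)]);cv2.imwrite("pics/m2.png",np.hstack([A,B])[:,:,::-1])
E
```

```text
time_s: 4.37
ee_pos: [0.4388, -0.0965, 0.1646]
eef_rot: [3.141, -0.004, 2.993]
force: [0.9, -0.5, -0.9]
grip_width: 0.0151
time_s: 4.78
ee_pos: [0.412, 0.0868, 0.1632]
eef_rot: [3.141, -0.007, 2.995]
force: [0.3, -0.5, 0.6]
grip_width: 0.015
time_s: 5.2
ee_pos: [0.4069, 0.1319, 0.1625]
eef_rot: [-3.141, -0.008, 2.994]
force: [0.5, -0.2, -0.0]
grip_width: 0.0153
{'time_s': 5.3, 'qpos': [0.2257, 0.0974, 1.9166, 0.0031, 1.1341, -1.1982], 'ee_pos': [0.4072, 0.1318, 0.1629], 'eef_rot': [3.1414, -0.0071, 2.9934], 'force': [-0.6496, 0.0627, -0.7204], 'moment': [-0.0145, -0.0274, 0.0002], 'grip_width': 0.0151}
```

View pics/m2.png

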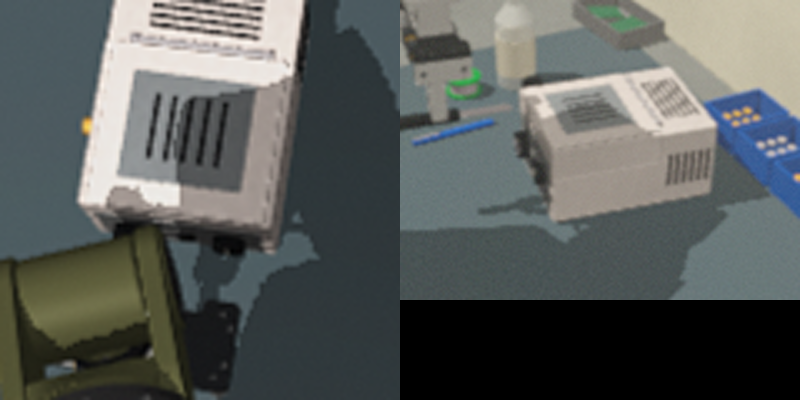

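```bash
python3 - <<'E'
from h import *
import pickle
d=pickle.load(open("c2.pkl","rb"));c=d["side"]
a=c["pixels"][140:200,256:336];A=cv2.resize(a,(800,600),interpolation=cv2.INTER_NEAREST);cv2.imwrite("pics/m3.png",A[:,:,::-1])
R=np.array(c["R"]);t=np.array(c["t"]);o=-R.T@t
p0=np.array([.4072,.1318,.1629]);yaw=2.9934-np.pi;ex=np.array([np.cos(yaw),np.sin(yaw),0]);n=np.array([-ex[1],ex[0],0])
def pl(u,v):
    dd=R.T@np.array([(u-c["cx"])/c["fx"],(v-c["cy"])/c["fy"],1]);X=o+dd*((p0-o)@n)/(dd@n);return [round(float((X-p0)@ex)*1000,1),round(float(X[2]-p0[2])*1000,1)]
im=c["pixels"].astype(int)
for v in range(168,180): print(v,[tuple(im[v,u]) and int(im[v,u].sum()) for u in range(280,312)])
for u,v in[(304.5,172.5),(285,175),(280,176)]: print(u,v,pl(u,v))
E
```

```text
168 [291, 315, 318, 333, 331, 297, 294, 280, 254, 250, 240, 237, 260, 262, 262, 286, 320, 340, 355, 349, 352, 354, 347, 351, 344, 345, 354, 405, 490, 522, 540, 543]
169 [324, 306, 272, 284, 289, 279, 255, 257, 265, 265, 266, 275, 281, 316, 339, 340, 349, 353, 349, 346, 352, 350, 349, 344, 350, 342, 356, 389, 456, 461, 449, 462]
170 [344, 339, 324, 330, 344, 332, 336, 335, 334, 324, 342, 331, 328, 336, 348, 342, 343, 351, 347, 348, 355, 358, 357, 356, 340, 354, 344, 381, 456, 465, 430, 456]
171 [350, 351, 349, 363, 351, 346, 353, 343, 342, 351, 351, 344, 349, 354, 350, 357, 353, 355, 357, 362, 384, 388, 374, 369, 351, 350, 350, 392, 472, 484, 427, 426]
172 [336, 334, 341, 348, 350, 350, 351, 350, 354, 354, 357, 357, 353, 363, 365, 380, 382, 388, 402, 403, 409, 400, 404, 401, 388, 365, 337, 381, 465, 478, 405, 391]
173 [270, 233, 250, 306, 362, 364, 361, 367, 381, 383, 378, 390, 405, 396, 408, 402, 409, 411, 407, 404, 408, 399, 406, 387, 379, 356, 361, 389, 444, 476, 404, 374]
174 [187, 160, 172, 261, 356, 394, 395, 402, 408, 407, 406, 406, 404, 407, 400, 402, 389, 394, 397, 381, 377, 
[... 249 characters left out ...]
 428, 420, 378, 370, 363, 360, 362, 352, 353, 350, 352, 350, 347, 346, 343, 352, 348, 353, 344, 350, 348, 356, 350, 366, 352, 318, 339]
177 [147, 123, 127, 191, 332, 372, 372, 363, 344, 350, 342, 343, 343, 373, 361, 360, 359, 349, 349, 348, 360, 350, 343, 350, 343, 352, 357, 338, 347, 329, 296, 327]
178 [165, 189, 213, 263, 325, 336, 339, 342, 354, 362, 367, 356, 362, 384, 380, 366, 345, 331, 327, 344, 352, 348, 348, 359, 349, 350, 345, 349, 337, 319, 288, 310]
179 [277, 322, 329, 336, 349, 358, 372, 364, 365, 382, 373, 354, 336, 326, 307, 289, 281, 278, 291, 322, 349, 345, 350, 354, 347, 345, 365, 346, 340, 320, 275, 320]
304.5 172.5 [99.6, -20.9]
285 175 [33.4, -18.9]
280 176 [16.5, -19.7]
```

View pics/m3.png

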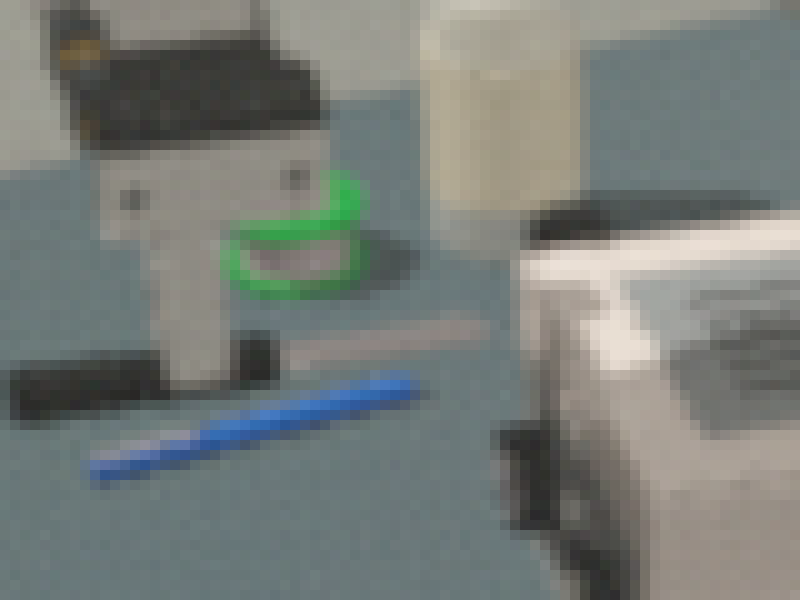

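The side view shows the blade level, with its tip at crop (488,328), about 100 mm ahead of the TCP and about 19.5 mm below it. Next I lower to notch height, then creep in while watching the force.

```bash

python3 -m creep '{"translation":[[1,-2,-10],[3,-5,-20],[3,-5,-27],[3,-5,-27],[3,-5,-27]],"yaw":[0,0,0,0,0],"gripper":[255,255,255,255,255]}'
python3 -m creep '{"translation":[[5,-0.7,0],[10,-1.5,0],[15,-2.2,0],[20,-3,0],[20,-3,0]],"yaw":[0,0,0,0,0],"gripper":[255,255,255,255,255]}'
python3 -m creep '{"translation":[[3,-0.4,0],[6,-0.9,0],[9,-1.3,0],[12,-1.8,0],[12,-1.8,0]],"yaw":[0,0,0,0,0],"gripper":[255,255,255,255,255]}'
```

```text
time_s: 5.72
ee_pos: [0.4099, 0.1265, 0.1353]
eef_rot: [-3.141, -0.008, 2.993]
force: [-0.4, 0.6, -0.1]
grip_width: 0.0152
time_s: 6.13
ee_pos: [0.4309, 0.1234, 0.1354]
eef_rot: [-3.141, -0.008, 2.993]
force: [-0.3, -0.1, -0.3]
grip_width: 0.0152
time_s: 6.55
ee_pos: [0.4434, 0.1215, 0.1354]
eef_rot: [-3.141, -0.008, 2.993]
force: [-0.6, 0.3, -0.7]
grip_width: 0.0153
```

```bash

python3 -m creep '{"translation":[[4,-0.6,0],[8,-1.2,0],[12,-1.8,0],[16,-2.4,0],[18,-2.7,0]],"yaw":[0,0,0,0,0],"gripper":[255,255,255,255,255]}'
python3 -m creep '{"translation":[[0,0,2],[0,0,4],[0,0,6],[0,0,8],[0,0,10]],"yaw":[0,0,0,0,0],"gripper":[255,255,255,255,255]}'
python3 - <<'E'
from h import *
c=shot("side");a=c["pixels"][140:200,256:336];A=cv2.resize(a,(800,600),interpolation=cv2.INTER_NEAREST);cv2.imwrite("pics/m4.png",A[:,:,::-1])
st()
E
```

```text
time_s: 6.97
ee_pos: [0.4619, 0.1187, 0.1354]
eef_rot: [-3.142, -0.008, 2.992]
force: [0.8, -0.3, 0.4]
grip_width: 0.0149
time_s: 7.38
ee_pos: [0.4618, 0.1187, 0.1456]
eef_rot: [-3.141, -0.008, 2.992]
force: [1.1, -1.1, -2.0]
grip_width: 0.0154
{'time_s': 7.4333, 'qpos': [0.1736, 0.227, 1.8081, 0.0027, 1.1136, -1.2493], 'ee_pos': [0.4619, 0.1188, 0.1459], 'eef_rot': [3.1416, -0.0075, 2.9925], 'force': [-0.8582, -0.2769, -1.7974], 'moment': [0.0072, 0.3253, 0.0262], 'grip_width': 0.0152}
```

View pics/m4.png

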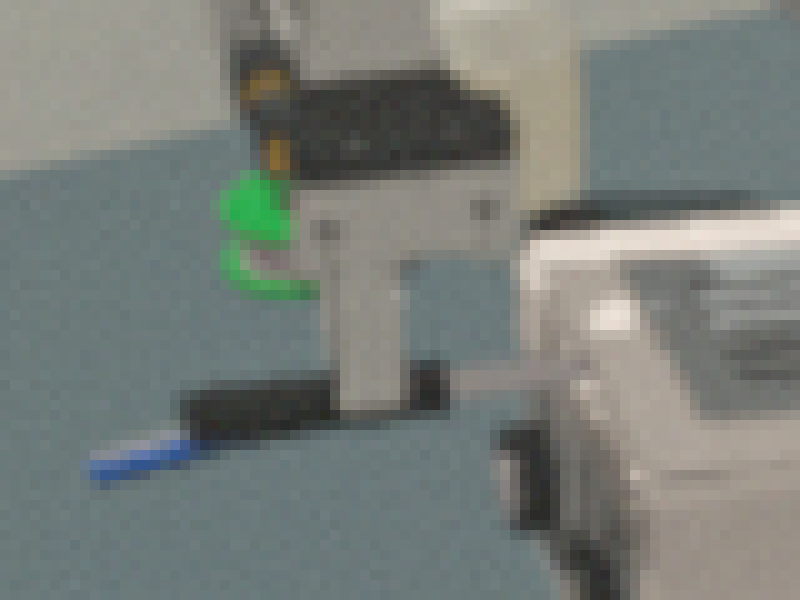

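The blade is in the notch: it enters at crop (575,372), and force and moment show the hatch's load. Next I swing it along the hinge arc.

```bash

python3 -m creep '{"translation":[[1,0,12],[3,-0.5,24],[6,-1,35],[10,-1.5,45],[14,-2,53]],"yaw":[0,0,0,0,0],"gripper":[255,255,255,255,255]}'
python3 -m creep '{"translation":[[8,-1,12],[17,-2.5,23],[26,-4,33],[34,-5,41],[43,-6.3,48]],"yaw":[0,0,0,0,0],"gripper":[255,255,255,255,255]}'
python3 - <<'E'
from h import *
c=shot("side");a=c["pixels"][110:210,260:400];A=cv2.resize(a,(784,560),interpolation=cv2.INTER_CUBIC);cv2.imwrite("pics/m5.png",A[:,:,::-1])
st()
E
```

```text
time_s: 7.85
ee_pos: [0.4761, 0.1168, 0.1999]
eef_rot: [3.141, -0.007, 2.993]
force: [-1.7, -0.4, -1.4]
grip_width: 0.0153
time_s: 8.27
ee_pos: [0.5195, 0.1105, 0.2485]
eef_rot: [3.141, -0.007, 2.993]
force: [-1.0, -0.6, -1.9]
grip_width: 0.0152
{'time_s': 8.3167, 'qpos': [0.1387, 0.2447, 1.532, 0.0022, 1.3699, -1.2832], 'ee_pos': [0.5209, 0.1102, 0.2496], 'eef_rot': [3.1409, -0.0055, 2.9923], 'force': [-0.5032, -0.1287, -1.0081], 'moment': [0.0461, 0.14, 0.0325], 'grip_width': 0.0152}
```

View pics/m5.png

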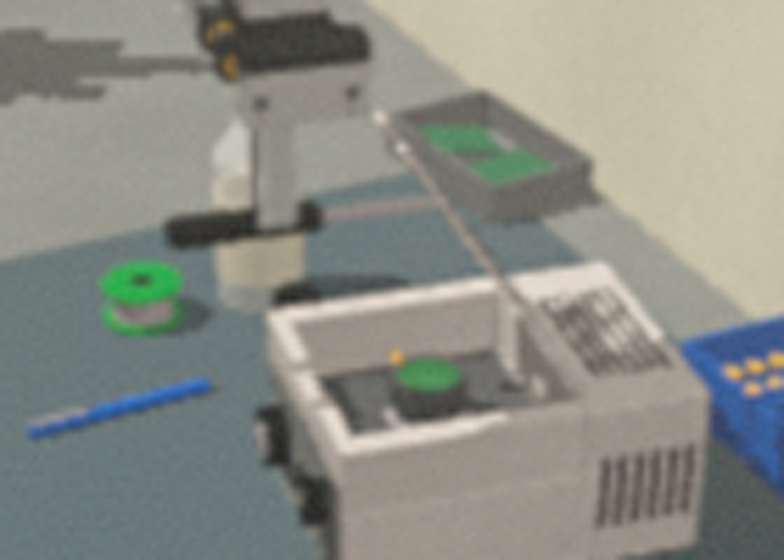

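The hatch is up at about 60° with the blade tip on its underside, at crop (430,200). The cell, with its green glass, shows at (430,375). I keep pushing it past upright.

```bash

python3 -m creep '{"translation":[[12,-2,4],[24,-3.5,7],[36,-5,9],[48,-7,10],[60,-9,10]],"yaw":[0,0,0,0,0],"gripper":[255,255,255,255,255]}'
python3 -m creep '{"translation":[[9,-1.3,0],[18,-2.6,-2],[27,-4,-4],[36,-5.3,-7],[44,-6.5,-9]],"yaw":[0,0,0,0,0],"gripper":[255,255,255,255,255]}'
python3 - <<'E'
from h import *
st()
E
```

```text
time_s: 8.73
ee_pos: [0.5815, 0.1012, 0.2598]
eef_rot: [3.141, -0.005, 2.992]
force: [-0.8, 0.5, 0.1]
grip_width: 0.0152
time_s: 9.15
ee_pos: [0.6261, 0.0946, 0.2502]
eef_rot: [3.141, -0.006, 2.992]
force: [-1.8, 0.1, -0.1]
grip_width: 0.0153
{'time_s': 9.15, 'qpos': [0.0914, 0.4763, 1.2195, 0.002, 1.451, -1.3305], 'ee_pos': [0.6261, 0.0946, 0.2502], 'eef_rot': [3.1409, -0.0055, 2.9925], 'force': [-1.7511, 0.091, -0.0924], 'moment': [0.0144, 0.0916, -0.0278], 'grip_width': 0.0153}
```

```bash

python3 -m creep '{"translation":[[3,-0.4,0],[6,-0.9,-1],[6,-0.9,-1],[-20,3,0],[-40,6,0]],"yaw":[0,0,0,0,0],"gripper":[255,255,255,255,255]}'
python3 -m creep '{"translation":[[-180,20,0],[-180,20,0],[-180,20,0],[-180,20,0],[-180,20,0]],"yaw":[0,0,0,0,0],"gripper":[255,255,255,255,255]}'
python3 - <<'E'
from h import *
import pickle
st()
d={n:shot(n) for n in("top","side")};pickle.dump(d,open("c3.pkl","wb"))
a=d["side"]["pixels"][110:210,260:400];A=cv2.resize(a,(448,320),interpolation=cv2.INTER_CUBIC)
b=d["top"]["pixels"][100:220,210:330];B=cv2.resize(b,(320,320),interpolation=cv2.INTER_CUBIC)
cv2.imwrite("pics/m6.png",np.hstack([A,B])[:,:,::-1])
E
```

```text
time_s: 9.57
ee_pos: [0.5852, 0.1007, 0.2497]
eef_rot: [3.141, -0.006, 2.992]
force: [1.0, 0.6, -1.1]
grip_width: 0.015
time_s: 9.98
ee_pos: [0.4012, 0.121, 0.2499]
eef_rot: [3.141, -0.005, 2.993]
force: [-0.2, -0.3, -0.2]
grip_width: 0.0151
{'time_s': 9.9833, 'qpos': [0.2037, -0.0168, 1.8221, 0.0028, 1.341, -1.2192], 'ee_pos': [0.4012, 0.121, 0.2499], 'eef_rot': [3.1406, -0.0054, 2.993], 'force': [-0.1742, -0.2503, -0.2376], 'moment': [0.0306, -0.0287, -0.0288], 'grip_width': 0.0151}
```

View pics/m6.png

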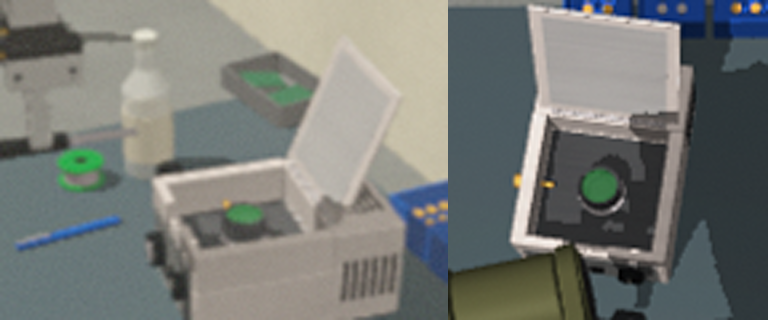

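The hatch is leaning well back past upright. I'll measure the cell from this pair (green disc in both views), then return the tool to where it lay.

```bash
python3 - <<'E'
from h import *
import pickle
d=pickle.load(open("c3.pkl","rb"))
L=[]
for n,(x0,y0,x1,y1) in(("top",(250,150,285,190)),("side",(320,165,350,190))):
    c=d[n];im=c["pixels"].astype(int);m=np.zeros(im.shape[:2],bool);m[y0:y1,x0:x1]=True
    m&=(im[...,1]>im[...,0]+25)&(im[...,1]>im[...,2]+10)
    v,u=np.nonzero(m);print(n,len(u),u.mean(),v.mean(),np.ptp(u),np.ptp(v))
    R=np.array(c["R"]);o=-R.T@np.array(c["t"]);dd=R.T@np.array([(u.mean()-c["cx"])/c["fx"],(v.mean()-c["cy"])/c["fy"],1]);L.append((o,dd/np.linalg.norm(dd)))
    for z in(.105,.108,.111):print(z,ray(c,u.mean(),v.mean(),z).round(4))
A=np.stack([L[0][1],-L[1][1]],1);s=np.linalg.lstsq(A,L[1][0]-L[0][0],rcond=None)[0]
print([L[i][0]+L[i][1]*s[i] for i in(0,1)])
E
python3 -m creep '{"translation":[[20,-190,0],[20,-190,0],[20,-190,0],[20,-190,0],[20,-190,0]],"yaw":[0.1,0.2,0.315,0.315,0.315],"gripper":[255,255,255,255,255]}'
python3 -m creep '{"translation":[[47,-200,-20],[47,-200,-40],[47,-200,-60],[47,-200,-80],[47,-200,-80]],"yaw":[0,0,0,0,0],"gripper":[255,255,255,255,255]}'
```

```text
top 132 266.1818181818182 169.25757575757575 12 12
0.105 [0.6154 0.0986 0.105 ]
0.108 [0.6145 0.0983 0.108 ]
0.111 [0.6136 0.0979 0.111 ]
side 51 335.94117647058823 176.45098039215685 10 5
0.105 [0.6165 0.1032 0.105 ]
0.108 [0.6143 0.0988 0.108 ]
0.111 [0.6121 0.0945 0.111 ]
[array([0.61438794, 0.09821259, 0.10842335]), array([0.61407715, 0.09831389, 0.10834245])]
time_s: 10.5
ee_pos: [0.4236, -0.0711, 0.2509]
eef_rot: [3.141, -0.003, -2.972]
force: [0.5, 1.0, -1.4]
grip_width: 0.0154
time_s: 10.92
ee_pos: [0.4677, -0.2592, 0.1794]
eef_rot: [-3.141, -0.002, -2.973]
force: [1.0, 0.9, 0.3]
grip_width: 0.0156
```

```bash

python3 -m creep '{"translation":[[0,-20,-30],[0,-40,-60],[0,-40,-95],[0,-40,-125],[0,-40,-130]],"yaw":[0,0,0,0,0],"gripper":[255,255,255,255,255]}'
python3 -m creep '{"translation":[[0,0,-6],[0,0,-12],[0,0,-16],[0,0,-18],[0,0,-20]],"yaw":[0,0,0,0,0],"gripper":[255,255,255,255,255]}'
```

```text
time_s: 11.33
ee_pos: [0.4658, -0.2986, 0.0442]
eef_rot: [3.137, -0.007, -2.974]
force: [-0.5, 0.4, -1.1]
grip_width: 0.0152
time_s: 11.75
ee_pos: [0.4664, -0.2989, 0.0252]
eef_rot: [3.138, -0.006, -2.973]
force: [-6.4, 5.7, 40.6]
grip_width: 0.015
```

```bash

python3 -m creep '{"translation":[[0,0,1.5],[0,0,1.5]],"yaw":[0,0],"gripper":[255,255]}'
python3 -m creep '{"translation":[[0,0,0],[0,0,0],[0,0,0],[0,0,0],[0,0,0]],"yaw":[0,0,0,0,0],"gripper":[120,120,120,120,120]}' 40
python3 -m creep '{"translation":[[0,0,15],[0,0,50],[0,0,90],[0,0,130],[0,0,170]],"yaw":[0,0,0,0,0],"gripper":[120,120,120,120,120]}'
python3 -m creep '{"translation":[[-40,200,40],[-40,200,40],[-40,200,40],[-40,200,40],[-40,200,40]],"yaw":[-0.1,-0.2,-0.3,-0.31,-0.31],"gripper":[60,60,60,60,60]}'
python3 - <<'E'
from h import *
import pickle
c=shot("top");save(c,"t7.png",(340,170,460,270),5)
d=pickle.load(open("c0.pkl","rb"))["top"]
im=c["pixels"].astype(int);v,u=np.mgrid[0:400,0:640];w=(u>384)&(u<406)&(v>188)&(v<246)
for nm,I in(("was",d["pixels"].astype(int)),("now",im)):
  for mm in(w&(I.max(2)<50),w&(I.min(2)>120)): vs,us=np.nonzero(mm);print(nm,len(us),us.mean(),vs.mean(),vs.min(),vs.max())
c=shot("side");
p=lambda X:pt(c,*np.round(proj(c,X)).astype(int)).round(4)
print("side depth check at handle rear/blade tip",p([.415,-.3065,.014]),p([.56,-.283,.008]))
st()
E
```

```text
time_s: 11.92
ee_pos: [0.467, -0.2992, 0.0279]
eef_rot: [3.139, -0.004, -2.973]
force: [0.5, 1.0, 0.1]
grip_width: 0.015
time_s: 12.33
ee_pos: [0.467, -0.2992, 0.0278]
eef_rot: [3.139, -0.004, -2.973]
force: [0.2, 0.7, 0.5]
grip_width: 0.045
time_s: 12.75
ee_pos: [0.4666, -0.2989, 0.1997]
eef_rot: [3.139, -0.004, -2.973]
force: [-0.2, -0.2, -0.5]
grip_width: 0.0494
time_s: 13.17
ee_pos: [0.4257, -0.0975, 0.24]
eef_rot: [3.139, -0.004, 2.998]
force: [1.0, 0.7, 0.6]
grip_width: 0.0718
was 162 396.9074074074074 227.3395061728395 213 241
was 102 391.34313725490193 202.42156862745097 192 213
now 160 397.0875 227.59375 214 241
now 103 391.4271844660194 203.0 193 213
side depth check at handle rear/blade tip [ 0.4156 -0.3065  0.0142] [ 0.11   -0.8985  0.7965]
{'time_s': 13.2667, 'qpos': [-0.3054, 0.0306, 1.7949, 0.0023, 1.3185, -1.7392], 'ee_pos': [0.4262, -0.0954, 0.2413], 'eef_rot': [3.139, -0.0019, 3.004], 'force': [-0.4825, -0.47, 0.0962], 'moment': [-0.004, -0.0261, -0.0611], 'grip_width': 0.0719}
```

View pics/t7.png

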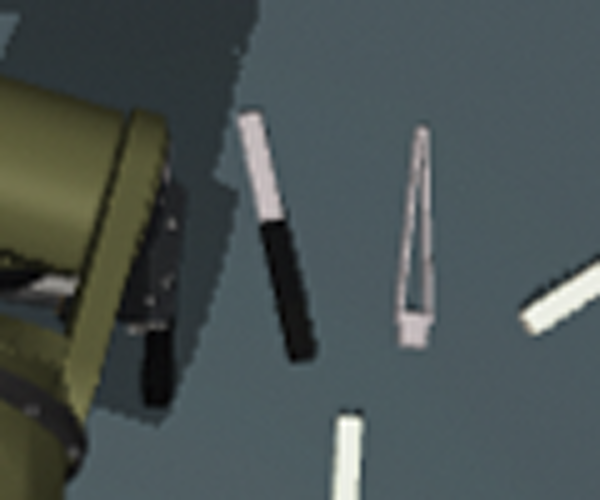

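The tool lies flat where it was, about 1 px off, and the screwdriver and tweezers haven't moved. Now to the cell.

```bash

python3 -m creep '{"translation":[[100,150,0],[100,150,0],[100,150,0],[100,150,0],[100,150,0]],"yaw":[-0.12,-0.24,-0.36,-0.48,-0.6],"gripper":[85,85,85,85,85]}'
python3 -m creep '{"translation":[[40,20,0],[80,40,0],[88,43,0],[88,43,0],[88,43,0]],"yaw":[-0.12,-0.24,-0.36,-0.46,-0.46],"gripper":[85,85,85,85,85]}'
python3 -m creep '{"translation":[[0,0,-30],[0,0,-55],[0,0,-75],[0,0,-80],[0,0,-80]],"yaw":[0,0,0,0,0],"gripper":[85,85,85,85,85]}'
python3 - <<'E'
from h import *
st()
E
```

```text
time_s: 13.68
ee_pos: [0.5273, 0.0562, 0.241]
eef_rot: [3.139, -0.002, 2.427]
force: [-0.5, -0.7, 0.7]
grip_width: 0.063
time_s: 14.1
ee_pos: [0.6159, 0.0992, 0.2396]
eef_rot: [3.141, -0.002, 1.963]
force: [-0.7, -0.8, -0.7]
grip_width: 0.0625
time_s: 14.52
ee_pos: [0.6153, 0.0986, 0.1586]
eef_rot: [-3.14, -0.003, 1.965]
force: [0.4, 0.2, 1.3]
grip_width: 0.0627
{'time_s': 14.5167, 'qpos': [0.0991, 0.5191, 1.3708, 0.0026, 1.2537, -0.2958], 'ee_pos': [0.6153, 0.0986, 0.1586], 'eef_rot': [-3.1404, -0.0029, 1.9649], 'force': [0.4027, 0.2141, 1.2612], 'moment': [-0.0218, 0.0444, 0.026], 'grip_width': 0.0627}
```

```bash

python3 -m creep '{"translation":[[-1,0,-15],[-1,0,-30],[-1,0,-40],[-1,0,-44],[-1,0,-44]],"yaw":[0,0,0,0,0],"gripper":[85,85,85,85,85]}'
python3 -m creep '{"translation":[[0,0,0],[0,0,0],[0,0,0],[0,0,0],[0,0,0]],"yaw":[0,0,0,0,0],"gripper":[255,255,255,255,255]}' 35
python3 - <<'E'
from h import *
st()
E
```

```text
time_s: 14.93
ee_pos: [0.6143, 0.0984, 0.1148]
eef_rot: [-3.14, -0.003, 1.965]
force: [-0.9, -0.1, 0.3]
grip_width: 0.0624
time_s: 15.35
ee_pos: [0.6147, 0.0984, 0.1156]
eef_rot: [-3.141, -0.003, 1.966]
force: [-0.3, -0.7, 5.0]
grip_width: 0.0455
{'time_s': 15.35, 'qpos': [0.099, 0.5618, 1.4117, 0.0026, 1.1691, -0.2967], 'ee_pos': [0.6147, 0.0984, 0.1156], 'eef_rot': [-3.1414, -0.0025, 1.9655], 'force': [-0.2943, -0.7258, 4.95], 'moment': [-0.0955, 0.0905, -0.0418], 'grip_width': 0.0455}
```

```bash

python3 -m creep '{"translation":[[0,0,-1],[0,0,-1],[0,0,-1]],"yaw":[0,0,0],"gripper":[255,255,255]}'
python3 - <<'E'
from h import *
st()
c=shot("side");a=c["pixels"][120:195,290:390];A=cv2.resize(a,(800,600),interpolation=cv2.INTER_CUBIC);cv2.imwrite("pics/m8.png",A[:,:,::-1])
E
```

```text
time_s: 15.6
ee_pos: [0.6148, 0.0985, 0.1155]
eef_rot: [3.141, -0.002, 1.966]
force: [-3.4, -0.5, 8.2]
grip_width: 0.045
{'time_s': 15.6, 'qpos': [0.0991, 0.5617, 1.4119, 0.0025, 1.1682, -0.2968], 'ee_pos': [0.6148, 0.0985, 0.1155], 'eef_rot': [3.1411, -0.0023, 1.9656], 'force': [-3.3988, -0.4516, 8.2018], 'moment': [-0.1409, 0.7345, 0.0531], 'grip_width': 0.045}
```

View pics/m8.png

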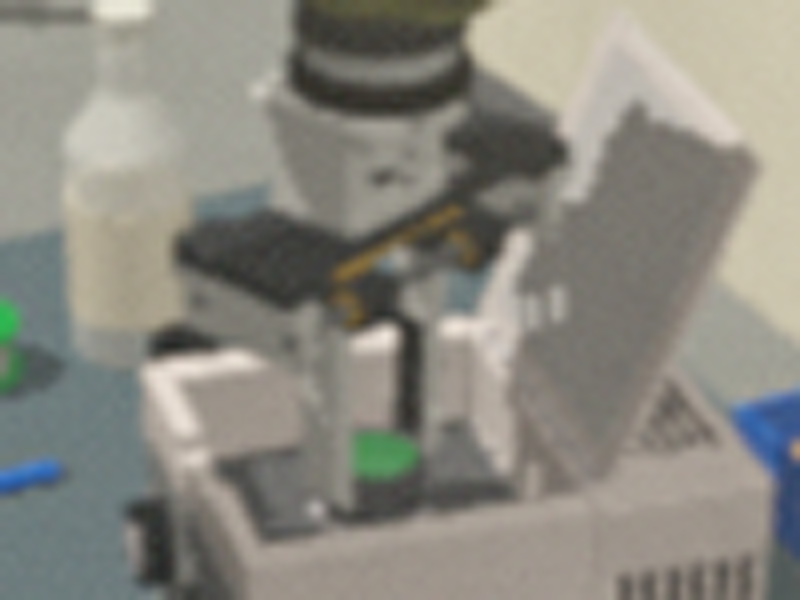

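The view shows the jaws straddling the cell, with the green glass at crop (385,455) between the fingers. The hatch is still back. I turn under a light push, easing x by 1 mm.

```bash

python3 -m creep '{"translation":[[-1,0,-0.5],[-1,0,-0.5],[-1,0,-0.5],[-1,0,-0.5],[-1,0,-0.5]],"yaw":[0.06,0.12,0.18,0.24,0.3],"gripper":[255,255,255,255,255]}'
python3 - <<'E'
from h import *
st()
E
```

```text
time_s: 16.07
ee_pos: [0.614, 0.0985, 0.1154]
eef_rot: [3.141, -0.002, 2.269]
force: [-0.8, 0.4, 1.9]
grip_width: 0.0456
{'time_s': 16.0667, 'qpos': [0.0993, 0.5601, 1.4146, 0.0024, 1.1671, -0.5994], 'ee_pos': [0.614, 0.0985, 0.1154], 'eef_rot': [3.1406, -0.002, 2.2686], 'force': [-0.7551, 0.415, 1.9368], 'moment': [-0.0136, 0.1361, -0.0118], 'grip_width': 0.0456}
```

```bash

python3 -m creep '{"translation":[[0,0,-1],[0,0,-1],[0,0,-1],[0,0,-1],[0,0,-1]],"yaw":[0.06,0.12,0.18,0.24,0.3],"gripper":[255,255,255,255,255]}'
python3 -m creep '{"translation":[[0,0,-1],[0,0,-1],[0,0,-1],[0,0,-1],[0,0,-1]],"yaw":[0.06,0.12,0.18,0.24,0.3],"gripper":[255,255,255,255,255]}'
python3 - <<'E'
from h import *
st()
E
```

```text
time_s: 16.48
ee_pos: [0.6138, 0.0985, 0.1142]
eef_rot: [3.141, -0.003, 2.572]
force: [-0.1, 0.3, -1.3]
grip_width: 0.0453
time_s: 16.9
ee_pos: [0.6138, 0.0982, 0.113]
eef_rot: [3.141, -0.002, 2.874]
force: [0.9, -2.4, -0.4]
grip_width: 0.0455
{'time_s': 16.9, 'qpos': [0.0993, 0.5635, 1.4155, 0.0012, 1.1648, -1.2044], 'ee_pos': [0.6138, 0.0982, 0.113], 'eef_rot': [3.1414, -0.0024, 2.874], 'force': [0.9376, -2.3766, -0.4051], 'moment': [-0.5639, -0.2505, -0.7049], 'grip_width': 0.0455}
```

```bash

python3 -m creep '{"translation":[[0,0,-1],[0,0,-2],[0,0,-2],[0,0,-2],[0,0,-2]],"yaw":[-0.05,-0.08,-0.08,-0.08,-0.08],"gripper":[255,255,255,255,255]}'
python3 - <<'E'
from h import *
st()
E
```

```text
time_s: 17.32
ee_pos: [0.6139, 0.0982, 0.111]
eef_rot: [3.141, -0.002, 2.795]
force: [1.8, -0.4, 0.5]
grip_width: 0.0454
{'time_s': 17.3167, 'qpos': [0.0992, 0.5657, 1.417, 0.0013, 1.1608, -1.1256], 'ee_pos': [0.6139, 0.0982, 0.111], 'eef_rot': [3.1413, -0.0022, 2.795], 'force': [1.7509, -0.3978, 0.5282], 'moment': [-0.1462, -0.3341, -0.0747], 'grip_width': 0.0454}
```

```bash

for i in 1; do python3 -m creep '{"translation":[[0,0,-1],[0,0,-1.5],[0,0,-1.5],[0,0,-1.5]],"yaw":[0,0,0,0],"gripper":[255,255,255,255]}' 45; done
python3 -m creep '{"translation":[[0,0,-1],[0,0,-2],[0,0,-2],[0,0,-2]],"yaw":[0,0,0,0],"gripper":[255,255,255,255]}'
python3 -m creep '{"translation":[[0,0,-1],[0,0,-2],[0,0,-2],[0,0,-2]],"yaw":[0,0,0,0],"gripper":[255,255,255,255]}'
python3 - <<'E'
from h import *
st()
E
```

```text
time_s: 17.65
ee_pos: [0.614, 0.0982, 0.1098]
eef_rot: [3.141, -0.002, 2.795]
force: [0.0, -0.5, 5.0]
grip_width: 0.0453
time_s: 17.98
ee_pos: [0.614, 0.0981, 0.1079]
eef_rot: [3.141, -0.002, 2.795]
force: [-0.7, -0.3, 4.5]
grip_width: 0.0456
time_s: 18.32
ee_pos: [0.6141, 0.0981, 0.1068]
eef_rot: [3.141, -0.001, 2.796]
force: [-3.9, -1.3, 11.3]
grip_width: 0.0455
{'time_s': 18.3167, 'qpos': [0.0992, 0.5705, 1.4203, 0.0012, 1.1517, -1.126], 'ee_pos': [0.6141, 0.0981, 0.1068], 'eef_rot': [3.141, -0.0013, 2.7955], 'force': [-3.9411, -1.2938, 11.3078], 'moment': [-0.2178, 0.8165, -0.0676], 'grip_width': 0.0455}
```

```bash

python3 -m creep '{"translation":[[0,0,-2],[0,0,-2.5],[0,0,-2.5],[0,0,-2.5]],"yaw":[0,0,0,0],"gripper":[255,255,255,255]}' 60
python3 -m creep '{"translation":[[0,0,-2.5],[0,0,-2.5],[0,0,-2.5],[0,0,-2.5]],"yaw":[0,0,0,0],"gripper":[255,255,255,255]}'
python3 - <<'E'
from h import *
st()
E
```

```text
time_s: 18.65
ee_pos: [0.6142, 0.0981, 0.1066]
eef_rot: [3.141, -0.0, 2.796]
force: [-10.3, -2.1, 25.0]
grip_width: 0.0452
time_s: 18.98
ee_pos: [0.6142, 0.0981, 0.1067]
eef_rot: [3.14, 0.001, 2.796]
force: [-13.1, -2.5, 25.6]
grip_width: 0.045
{'time_s': 18.9833, 'qpos': [0.0993, 0.5699, 1.4216, 0.0008, 1.1491, -1.1263], 'ee_pos': [0.6142, 0.0981, 0.1067], 'eef_rot': [3.1405, 0.0006, 2.796], 'force': [-13.0606, -2.4832, 25.6081], 'moment': [-0.5595, 2.5811, -0.0167], 'grip_width': 0.045}
```

```bash

python3 -m creep '{"translation":[[-1,0,-1.5],[-1,0,-1.5],[-1,0,-1.5],[-1,0,-1.5]],"yaw":[0,0,0,0],"gripper":[255,255,255,255]}'
python3 - <<'E'
from h import *
st()
a=shot("top");b=shot("side")
A=cv2.resize(a["pixels"],(640,400))[60:300,100:500];B=b["pixels"][100:340,200:560]
cv2.imwrite("pics/fin.png",np.hstack([A,B])[:,:,::-1])
st()
E
```

```text
time_s: 19.32
ee_pos: [0.6139, 0.0981, 0.1067]
eef_rot: [3.139, 0.003, 2.796]
force: [-1.2, -1.7, 14.9]
grip_width: 0.0453
{'time_s': 19.3167, 'qpos': [0.0993, 0.5679, 1.4245, 0.0007, 1.1456, -1.1262], 'ee_pos': [0.6139, 0.0981, 0.1067], 'eef_rot': [3.1395, 0.003, 2.796], 'force': [-1.2063, -1.6962, 14.9456], 'moment': [-0.2099, 0.3206, -0.0683], 'grip_width': 0.0453}
{'time_s': 19.4167, 'qpos': [0.0993, 0.5679, 1.4244, 0.0007, 1.1456, -1.1262], 'ee_pos': [0.614, 0.0981, 0.1068], 'eef_rot': [3.1395, 0.003, 2.796], 'force': [-1.9328, -1.2413, 14.454], 'moment': [-0.2312, 0.3631, -0.0473], 'grip_width': 0.045}
```

View pics/fin.png

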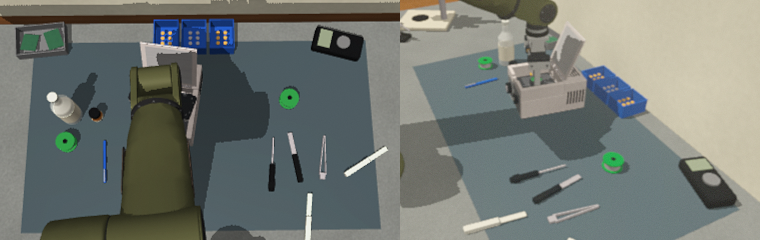

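The final view shows the bench undisturbed: pry tool flat at left crop (295,158), hatch back, jaws on the cell. The push is 14.5 N against a 9 N spring, and z is steady at the stop.

```bash
python3 - <<'E'
from h import *
ctrl.hand_in();st()
E
```

```text
the job is handed in; nothing more can be done
the job is handed in; nothing more can be done
```

I levered the hatch open with the pry tool, swung it to about 1.9 rad and laid the tool back flat where it had been. I then turned the filter cell until it dropped over its pins, pushed it home, and handed in at about 19.4 s while still holding it.

**Last checks**
- **Cell:** it sank 8.8 mm in all, against 9 mm expected. The height stayed at 106.7 mm when the push rose to 25 N, so it is against its stop. I held it at about 14.5 N, more than the spring's 9 N.
- **Hatch and bench:** in the last pictures the hatch leans back past upright. The tool lies flat about 2 mm from its first place, and nothing else looks moved.

**What disagreed or came close**
- **Tool set-down:** laying the tool down briefly pressed it on the bench with about 41 N. I eased off before letting go. It was the tool that touched the bench, not the gripper's body.
- **Grip width:** the collar read about 45 mm between the jaws instead of 48 mm. I put this down to the soft pads, but did not confirm it.
- **Side force:** it reached 13 N during the final push. I eased it to about 2 N before handing in.

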